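# Screw the desiccant plug into the detector housing

## Robot

A 6-joint arm with a two-finger parallel gripper is mounted at the origin on the work surface. World frame = base frame: x ahead of the robot, y to its left, z up, the work surface at z = 0. Lengths are in m, angles in rad, forces in N, time in s.
With the tool pointing down it reaches from about 0.35 to 0.925 m from the base axis. Payload 6.4 kg.
Tool frame: the origin (TCP) lies midway between the tips of the shut fingers; the grasp point (between the pads) lies behind it (env.grip_depth is the z of the grasp point in the tool frame, in m); z points along the fingers, y is the direction in which the jaws open and shut (so a half turn about z gives the same grasp; the last joint's range is limited). The gripper opens to 94 mm and grips with 3 to 60 N. Pads are 16 mm wide; open, the fingers measure 119 mm over their backs; the gripper's body (75 mm by 177 mm) begins 78 mm behind the grasp point.
Start: joints at [-1.353, 0.245, 1.558, -0, 1.339, -0.174], TCP at [0.248, -0.601, 0.205] pointing down, gripper open.
Joint ranges: [-3.13, 3.13], [-1.02, 2.26], [0.13, 2.54], [-0.95, 4.09], [0.21, 2.88], [-2.74, 2.74]. Speed limits (rad/s): [2.57, 2.57, 3.14, 3.14, 3.14, 3.14].

## Interface

Orientations are given as [roll, pitch, yaw] about the fixed x, y, z axes, in that order (R = Rz(yaw) Ry(pitch) Rx(roll)).
In Python, from bench import env, imaging, ticket gives the robot as it stands.
- The arm moves only by the shell command python3 -m creep 'ROWS' [FORCE]. ROWS is JSON, a list of rows, each an object with "translation": the shift along the tool's x, y, z as a fraction of full scale, a list of three; "rot": the turn, a rotation vector about the tool's x, y, z as a fraction of full scale, a list of three; "claw": the gripper's target within -1 to 1 (fully open at 1, half-way at 0, shut at -1). A call has 1 to 5 rows; each row shifts and turns the pose as measured when the row begins, along the tool's axes as they then stand; what a row does not reach is not made up. Full scale, the value 1, is 1 m for a shift and 0.5 rad for a turn. A row lasts 1/12 s, in which the tool goes at most 41.7 mm and 7.16 degrees, less where a joint would pass 70% of its speed; a pose out of reach is approached as far as the arm can. A call with a number of a shift or a turn outside -1 to 1 is refused whole. A call with a gripper value outside its range is refused whole. The fingers move at their own pace and stop on an object; FORCE is the grip in N (left out, the last holds). Time passes only in rows, so rows that do not move let the fingers close. It gives the time, the measured TCP pose, the force and the opening at its end, in the units of the state.
- env.get_state(): the state, without advancing time (a new reading comes with each control period).
- imaging.capture(name): name is "scene" or "top"; returns a dict with "img" (400x640x3 uint8, red, green, blue), "fx", "fy", "cx", "cy" (pixels), "view" (4x4, takes a point from world to camera coordinates). Camera axes: x right, y up, looking along -z (the intrinsics and any distortion apply to the point x, -y, -z); pixel columns grow to the right and rows downward; lengths in m; the calibration is good to about 2 mm. A picture is of the moment at which its call begins. There is no depth.
- ticket.finish_job(): hands the job in, once; it reports no verdict.
The state is a dict: "time_s": time; "joints": joint angles; "joint_velocities": joint speeds; "tau": joint torques, N m; "position": TCP position; "tcp_rot": TCP orientation; "ft_force": force on the tool from outside, world axes, zero at the start; "ft_torque": the same for the moment, N m; "width": finger opening in m.
Only numpy, scipy, OpenCV 4.12 (cv2) and the standard library are available. Lean on these libraries where they do the work, as an engineer would, in place of code of your own. Each camera call takes 0.05 s, during which the arm holds its last target. There are 200 camera calls.

## Task

Take the desiccant plug out of its grey holder and screw it into the threaded port on top of the detector housing: set it in the mouth, turn it gently backward (anticlockwise from above) until you feel the thread start drop, then drive it forward (clockwise) until its flange is fully home, flush on the rim. Never force or jam it, leave the other things alone, and let go at the end.

Things in the scene. Friction and masses are not known exactly. Their poses are not given: they have to be found in the camera images.
- plug: Aluminium plug, 0.2 to 0.3 kg. Origin: centre of its flange's underside; z up its axis. Flange: disc 56 mm across, 6 mm thick, above the origin. On it a black upright grip bar. Below the origin a nose 28 mm across, 27 mm long, its tip tapered to 22 mm, with three thread lugs.
- plug_grip (a point): Grip point in the plug's black bar, on its axis, 30 mm above the plug's origin. The bar is 50 mm long along the plug's x, 22 mm thick along its y, and stands from 6 to 43 mm above the origin: grip it across its thickness.
- plug_lug (a point): Underside of one of the plug's three equal lugs, 21 mm below the plug's origin, towards its +x; the others at 120 and 240 degrees. Each reaches 21 mm from the axis, is 20 degrees wide and 4 mm thick and slopes with the thread: underside 20 mm (anticlockwise end) to 22 mm (clockwise end) below the origin.
- holder: Grey plastic ring, fixed, 72 mm across, 36 mm tall, bore 49 mm. Origin: centre of its underside, on the bench. The plug starts standing in it, flange on the ring's top, free to lift straight up.
- housing: Sealed detector housing, fixed: box 170 (x) x 130 (y) x 60 mm tall, with a round boss 62 mm across standing 30 mm up at the middle of its top. Origin: centre of its underside.
- port_mouth (a point): Centre of the boss's rim, 90 mm above the bench, z up. The plug is home when its origin is here. Bore 45 mm with a 2.5 mm lead-in chamfer. In it sits a greased brass three-start right-hand thread whose ridges reach in to 33 mm across. How the thread is clocked is unknown, differs each time and is in no pose here. Free turning takes under 0.1 N m.
- thread_top (a point): On the port's axis, level with the ridge tops, 9.5 mm below the rim. Going clockwise, each 120 degrees: a 34 degree opening; 52 degrees of level ridge top (a lug on it holds the plug's origin 12.4 mm above the rim); a blunt thread end 8 degrees wide, 2.5 mm higher, where a lug turned clockwise jams; a 26 degree ramp down to the next opening.
- bore_floor (a point): Bottom of the bore on its axis, 30 mm below the rim. Turned anticlockwise a lug drops off the ridge into an opening: origin 5 to 8 mm above the rim; some 15 degrees on it climbs the ramp and out again. Turned clockwise from there it runs under the ridge, down 6 mm per 65 degrees, 1.3 mm play, to the rim; 14 degrees later it is hard tight. It stays where let go.
- mirror_post: Bystander: round mirror 40 mm across on a post, 60 mm base, 95 mm tall. Origin: centre of its underside.
- driver: Bystander: screwdriver 160 mm long lying on the bench along its x.
- dust_cap: Bystander: black disc 44 mm across, 14 mm tall. Origin: centre of its underside.
Not all that is in view belongs to the job. What is shaped like the plug but green, red or turquoise is not meant.

How it is judged:
On the way:
1. the plug stands in the mouth of the port, not yet home (horizontal distance between plug and port_mouth below 0.004 m and z of plug in the frame of port_mouth between 0.004 and 0.0165 m and angle between plug's own z axis and vertical below 0.1 rad), for 0.1 s.
At the end, for the whole second after the job is handed in: The plug is screwed into the port with its flange flush on the rim (origin within 1.3 mm of the rim's height and 2.5 mm of its centre), upright within 0.05 rad, at rest and let go (horizontal distance between plug and port_mouth below 0.0025 m and z of plug in the frame of port_mouth below 0.0013 m and angle between plug's own z axis and vertical below 0.05 rad and linear speed of plug below 0.02 m/s and contact force between the fingers and plug below 0.05 N); the robot touches nothing.
It fails at once if plug and housing are forced together with more than 60 N (contact force between plug and housing above 60 N).
It fails at once if a bystander is moved more than 30 mm (distance of any of mirror_post, driver, dust_cap from where it was at the start of the episode above 0.03 m).
It also fails if it takes over 61 s, if anything falls off the work surface, if the arm or the gripper's body presses on something with over 40 N, if the wrist force passes 120 N, or if a joint passes its speed limit or range.

## Working session

There is one attempt and no reset: what is moved stays moved. The work goes in short steps, Python scripts to look and compute and a shell command to move; the robot and the scene stay as the last step left them, time stands still between calls to the robot, and variables do not carry over. Pictures are saved under pics/ and viewed, about 8 in all and at most 12, crops included, and the job is handed in when it is done.

```bash
ls; mkdir -p pics
cat > h.py <<'E'
from bench import env, imaging, ticket
import numpy as np, cv2
def ray(c,u,v):
    V=np.array(c["view"]);R=V[:3,:3];o=-R.T@V[:3,3]
    d=R.T@np.array([(u-c["cx"])/c["fx"],-(v-c["cy"])/c["fy"],-1]);return o,d
def onz(c,u,v,z):
    o,d=ray(c,u,v);return o+d*(z-o[2])/d[2]
def proj(c,p):
    V=np.array(c["view"]);q=V[:3,:3]@np.array(p)+V[:3,3]
    return c["cx"]+c["fx"]*q[0]/-q[2], c["cy"]-c["fy"]*q[1]/-q[2]
E
python3 - <<'E'
from h import *
for n in("scene","top"):
    c=imaging.capture(n);cv2.imwrite(f"pics/{n}0.png",c["img"][:,:,::-1])
    print({k:(v if k!="view" else np.round(v,3)) for k,v in c.items() if k!="img"}, ray(c,320,200)[0])
print(env.get_state(),env.grip_depth)
E
```

```text
pics
{'fx': 383.570814638726, 'fy': 383.570814638726, 'cx': 318.28550973878816, 'cy': 202.38510489036423, 'view': array([[ 0.782,  0.623, -0.014, -0.441],
       [-0.53 ,  0.678,  0.51 ,  0.279],
       [ 0.327, -0.391,  0.86 , -1.165],
       [ 0.   ,  0.   ,  0.   ,  1.   ]])} [ 0.87327407 -0.37033222  0.85430103]
{'fx': 516.0030388578174, 'fy': 516.0030388578174, 'cx': 332.6888727350879, 'cy': 188.87732966798387, 'view': array([[ 4.000e-03, -1.000e+00, -1.400e-02, -1.600e-02],
       [ 9.810e-01,  1.000e-03,  1.920e-01, -5.980e-01],
       [-1.920e-01, -1.500e-02,  9.810e-01, -1.037e+00],
       [ 0.000e+00,  0.000e+00,  0.000e+00,  1.000e+00]])} [ 0.38769422 -0.03104252  1.13274109]
{'time_s': 0.1, 'joints': array([-1.35306080e+00,  2.45740673e-01,  1.55887344e+00,  2.72525925e-06,
        1.33869417e+00, -1.74101386e-01]), 'joint_velocities': array([-0.00022259, -0.00038135, -0.00137652,  0.0006407 , -0.00121477,
       -0.00153849]), 'tau': array([-1.79740568e-04, -4.16913128e+01, -3.15527523e+01,  6.85664546e-02,
        3.09707480e-02, -6.90666161e-05]), 'position': array([ 0.24811461, -0.60020443,  0.20446787]), 'tcp_rot': array([-3.13990342e+00, -2.99796724e-04,  3.91836032e-01]), 'ft_force': array([ 0.24437948, -0.14891977, -0.02143018]), 'ft_torque': array([0.03716278, 0.00326782, 0.01466928]), 'width': 0.09384147833278488} -0.0188
```

View pics/scene0.png

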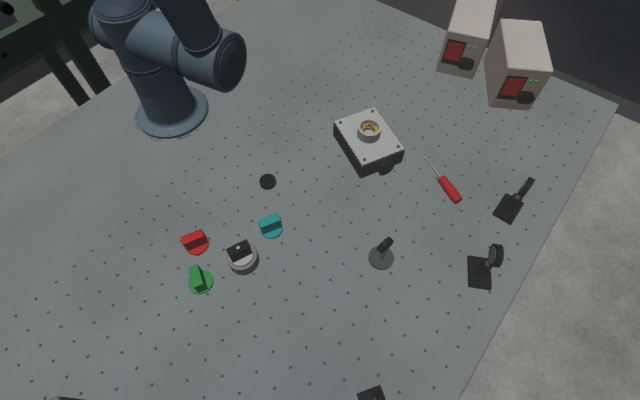

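View pics/top0.png

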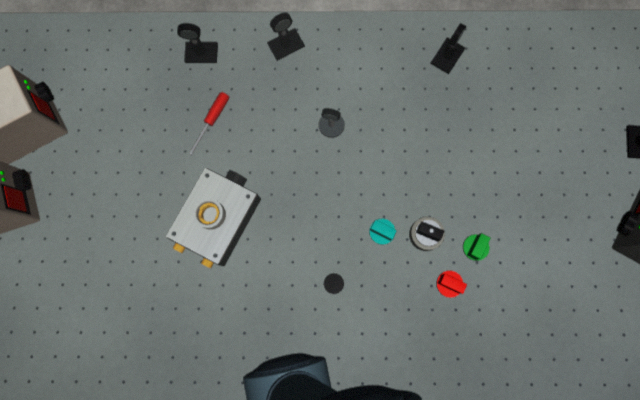

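The plug stands in the grey holder at scene (240,252) and top (428,233). The housing boss is at scene (370,130) and top (209,214), and the decoys sit around the plug. Next I'll make close crops of both with masks.

Run:
```python
from h import *
t=imaging.capture("top");s=imaging.capture("scene")
def crop(c,u,v,r=25,k=12): return cv2.resize(c["img"][v-r:v+r,u-r:u+r,::-1],(2*r*k//2,)*2,interpolation=cv2.INTER_CUBIC)
cv2.imwrite("pics/c1.png",np.vstack([np.hstack([crop(t,428,233),crop(t,209,214)]),np.hstack([crop(s,241,254),crop(s,370,130)])]))
def blob(c,u,v,r,f,name,z):
    im=c["img"].astype(int);m=f(im).astype(np.uint8);w=np.zeros_like(m);w[v-r:v+r,u-r:u+r]=1;m*=w
    n,l,st,ce=cv2.connectedComponentsWithStats(m);k=1+np.argmax(st[1:,4]);cs,_=cv2.findContours((l==k).astype(np.uint8),0,cv2.CHAIN_APPROX_NONE)
    pts=cs[0][:,0]; W=np.array([onz(c,*p,z)[:2] for p in pts]).astype(np.float32)
    print(name,st[k],ce[k],cv2.minAreaRect(W),cv2.minEnclosingCircle(W))
dark=lambda i:i.max(2)<50
blob(t,428,233,18,dark,"bar top",.036+.043)
blob(s,241,254,18,dark,"bar scene",.036+.043)
gold=lambda i:(i[:,:,0]-i[:,:,2]>40)
blob(t,209,214,18,gold,"brass top",.0805)
blob(s,370,130,18,gold,"brass scene",.0805)
```

```text
bar top [417 223  27  18 254] [429.68503937 231.54330709] ((0.5056419968605042, -0.21405234932899475), (0.050326164811849594, 0.024105513468384743), 68.44878387451172) ((0.5056791305541992, -0.21428921818733215), 0.02656812220811844)
bar scene [227 240  25  22 270] [239.16296296 250.5962963 ] ((0.5172909498214722, -0.22105586528778076), (0.04607590287923813, 0.03407634422183037), 67.73882293701172) ((0.5178214311599731, -0.22064200043678284), 0.027118345722556114)
brass top [198 202  21  23 216] [207.29166667 212.18981481] ((0.5430476665496826, 0.24231715500354767), (0.04596610739827156, 0.041438668966293335), 2.67175030708313) ((0.5431088209152222, 0.24225300550460815), 0.02313293144106865)
brass scene [361 122  17  11  87] [369.34482759 126.77011494] ((0.5405392050743103, 0.2467503547668457), (0.042261380702257156, 0.03324533626437187), 30.98302459716797) ((0.5430066585540771, 0.24255526065826416), 0.021640731021761894)
```

View pics/c1.png

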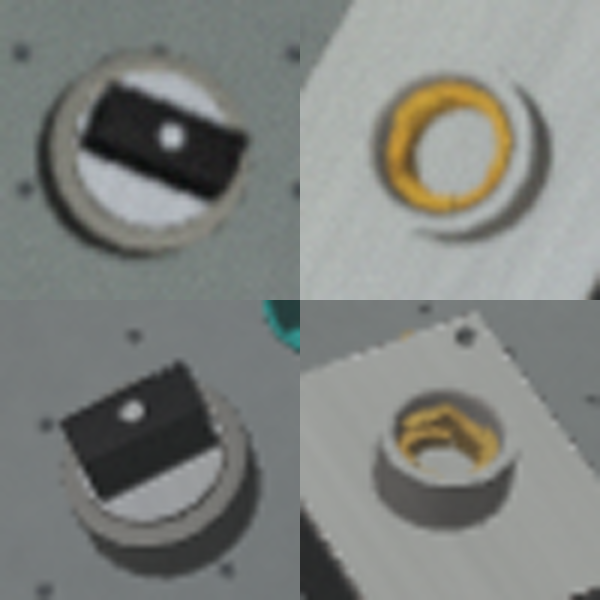

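The crops show the white axis dot on the bar at about top (431.1,230.4) and scene (237.4,246.9). The bore rim centre is at about top (207.4,212.4) and scene (368.9,127.6).

```bash
cat >> h.py <<'E'
def tri(a,pa,b,pb):
    o1,d1=ray(a,*pa);o2,d2=ray(b,*pb);s=np.linalg.lstsq(np.c_[d1,-d2],o2-o1,rcond=None)[0]
    p,q=o1+s[0]*d1,o2+s[1]*d2;return (p+q)/2,np.linalg.norm(p-q)
E
python3 - <<'E'
from h import *
t=imaging.capture("top");s=imaging.capture("scene")
for n,a,b,z in(("dot",(431.1,230.4),(237.4,246.9),.079),("rim",(207.4,212.4),(368.9,127.6),.09)):
    print(n,tri(t,a,s,b),onz(t,*a,z),onz(s,*b,z))
# bar top long edges, top view: crop px corners of top face
f=lambda x,y:onz(t,403+(x+.5)/6-.5,208+(y+.5)/6-.5,.079)
a,b=f(115,83),f(247,133);d=b-a;print("len",np.linalg.norm(d),"bar yaw deg",np.degrees(np.arctan2(d[1],d[0])))
# outer rim ring of boss, right white edge etc.
E
```

```text
dot (array([ 0.50826554, -0.21678488,  0.07706737]), np.float64(0.0004074589431097088)) [ 0.50793752 -0.21661853  0.079     ] [ 0.50929062 -0.21699968  0.079     ]
rim (array([0.54320942, 0.24234009, 0.08325171]), np.float64(0.0014180979389787833)) [0.54269742 0.24113073 0.09      ] [0.54572527 0.23632556 0.09      ]
len 0.04750420574397656 bar yaw deg -111.03881062391783
```

```bash
cat >> h.py <<'E'
from scipy.spatial.transform import Rotation as Ro
def go(x,y,z,yaw):
    s=env.get_state();R=Ro.from_euler("xyz",s["tcp_rot"]);T=Ro.from_euler("xyz",[np.pi,0,np.radians(yaw)])
    print("t",s["time_s"],"pos",np.round(s["position"],4),"rot",np.round(np.degrees(s["tcp_rot"]),2),"w",round(s["width"],4),"F",np.round(s["ft_force"],1),"M",np.round(s["ft_torque"],2),"q6",round(s["joints"][5],2))
    print("tool shift",np.round(R.inv().apply(np.array([x,y,z])-s["position"]),4),"rot frac",np.round((R.inv()*T).as_rotvec()/.5,3))
E
python3 -m creep '[{"translation":[0.0322,-0.0213,0],"rot":[0,0,0],"claw":1},{"translation":[0.0322,-0.0213,0],"rot":[0,0,0],"claw":1},{"translation":[0.0322,-0.0213,0],"rot":[0,0,0],"claw":1},{"translation":[0.0322,-0.0213,0],"rot":[0,0,0],"claw":1},{"translation":[0.0322,-0.0213,0],"rot":[0,0,0],"claw":1}]' 30
python3 -m creep '[{"translation":[0.0322,-0.0213,0],"rot":[0,0,0],"claw":1},{"translation":[0.0322,-0.0213,0],"rot":[0,0,0],"claw":1},{"translation":[0.0322,-0.0213,0],"rot":[0,0,0],"claw":1},{"translation":[0.0322,-0.0213,0],"rot":[0,0,0],"claw":1},{"translation":[0.0322,-0.0213,0],"rot":[0,0,0],"claw":1}]'
python3 -c "
from h import *;go(.508,-.2167,.12,69)"
```

```text
time_s: 0.72
position: [0.3554, -0.4411, 0.2039]
tcp_rot: [3.141, 0.001, 0.379]
ft_force: [0.5, -0.0, 0.0]
width: 0.0939
time_s: 1.13
position: [0.4692, -0.274, 0.2042]
tcp_rot: [3.139, 0.0, 0.377]
ft_force: [1.2, 0.2, 0.1]
width: 0.0939
t 1.1333 pos [ 0.4692 -0.274   0.2042] rot [1.7987e+02 2.0000e-02 2.1620e+01] w 0.0939 F [1.2 0.2 0.1] M [ 0.   -0.06 -0.  ] q6 0.46
tool shift [ 0.0572 -0.0392  0.0841] rot frac [ 0.004  0.003 -1.654]
```

```bash
python3 -m creep '[{"translation":[0.028,-0.019,0],"rot":[0,0,0],"claw":1},{"translation":[0.029,-0.020,0],"rot":[0,0,0],"claw":1},{"translation":[0,0,0.012],"rot":[0,0,-0.24],"claw":1},{"translation":[0,0,0.012],"rot":[0,0,-0.24],"claw":1},{"translation":[0,0,0.012],"rot":[0,0,-0.24],"claw":1}]'
python3 -m creep '[{"translation":[0,0,0.012],"rot":[0,0,-0.24],"claw":1},{"translation":[0,0,0.012],"rot":[0,0,-0.24],"claw":1},{"translation":[0,0,0.012],"rot":[0,0,-0.24],"claw":1},{"translation":[0,0,0.012],"rot":[0,0,-0.22],"claw":1},{"translation":[0,0,0],"rot":[0,0,0],"claw":1}]'
python3 -c "
from h import *;go(.508,-.2167,.0475,69)
s=imaging.capture('scene');cv2.imwrite('pics/s2.png',cv2.resize(s['img'][180:310,160:340,::-1],None,fx=4,fy=4))"
```

```text
time_s: 1.55
position: [0.5153, -0.2065, 0.1713]
tcp_rot: [3.132, -0.003, 0.756]
ft_force: [0.2, 0.1, 1.0]
width: 0.0939
time_s: 1.97
position: [0.515, -0.2046, 0.1191]
tcp_rot: [3.135, 0.001, 1.248]
ft_force: [-0.1, -0.5, 0.1]
width: 0.094
t 1.9667 pos [ 0.515  -0.2046  0.1191] rot [1.7961e+02 9.0000e-02 7.1500e+01] w 0.094 F [-0.1 -0.5  0.1] M [ 0.01 -0.06 -0.01] q6 -0.26
tool shift [-0.0136 -0.0033  0.0716] rot frac [0.014 0.003 0.087]
```

View pics/s2.png

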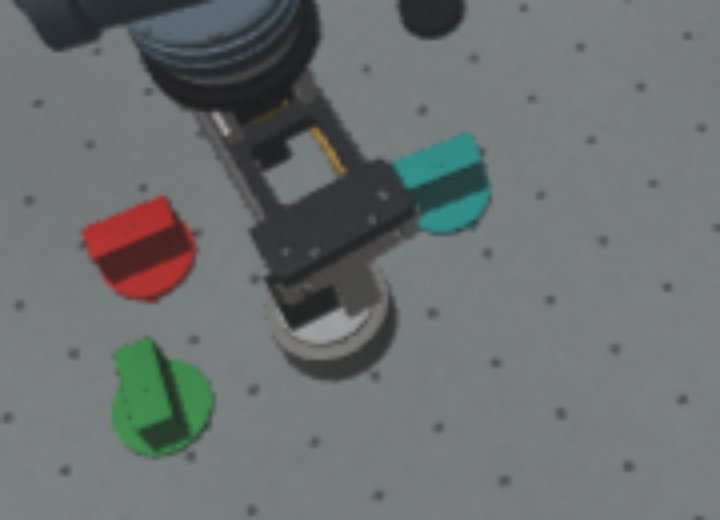

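The jaws line up with the bar and nothing is near the fingers; the decoys are clear. I'll correct the small offset and descend.

```bash
python3 -m creep '[{"translation":[-0.0136,-0.0033,0],"rot":[0.014,0.003,0.087],"claw":1},{"translation":[0,0,0.02],"rot":[0,0,0],"claw":1},{"translation":[0,0,0],"rot":[0,0,0],"claw":1}]'
python3 -c "
from h import *;go(.508,-.2167,.0475,69)"
```

```text
time_s: 2.27
position: [0.5095, -0.2179, 0.1028]
tcp_rot: [3.136, 0.001, 1.19]
ft_force: [-0.5, 1.1, 0.2]
width: 0.094
t 2.2667 pos [ 0.5095 -0.2179  0.1028] rot [1.7969e+02 5.0000e-02 6.8180e+01] w 0.094 F [-0.5  1.1  0.2] M [-0.   -0.04  0.07] q6 -0.23
tool shift [ 0.0006 -0.0021  0.0553] rot frac [ 0.011  0.002 -0.029]
```

```bash
python3 -m creep '[{"translation":[0.0006,-0.002,0.02],"rot":[0.011,0.002,-0.029],"claw":1},{"translation":[0,0,0.02],"rot":[0,0,0],"claw":1},{"translation":[0,0,0.012],"rot":[0,0,0],"claw":1},{"translation":[0,0,0],"rot":[0,0,0],"claw":1}]'
python3 -c "
from h import *;go(.508,-.2167,.0475,69)"
```

```text
time_s: 2.6
position: [0.5119, -0.2194, 0.0558]
tcp_rot: [3.132, 0.002, 1.197]
ft_force: [-0.6, -0.8, 1.0]
width: 0.0942
t 2.6 pos [ 0.5119 -0.2194  0.0558] rot [1.7946e+02 1.3000e-01 6.8590e+01] w 0.0942 F [-0.6 -0.8  1. ] M [-0.08 -0.03 -0.01] q6 -0.23
tool shift [ 0.0011 -0.0047  0.0083] rot frac [ 0.019  0.004 -0.014]
```

```bash
python3 -m creep '[{"translation":[0.001,-0.0047,0.006],"rot":[0.019,0.004,-0.014],"claw":1},{"translation":[0,0,0.003],"rot":[0,0,0],"claw":1},{"translation":[0,0,0],"rot":[0,0,0],"claw":1}]'
python3 -c "
from h import *;go(.508,-.2167,.0475,69)"
```

```text
time_s: 2.85
position: [0.5093, -0.2174, 0.049]
tcp_rot: [3.139, 0.001, 1.203]
ft_force: [0.4, 0.8, 0.2]
width: 0.094
t 2.85 pos [ 0.5093 -0.2174  0.049 ] rot [1.7986e+02 5.0000e-02 6.8940e+01] w 0.094 F [0.4 0.8 0.2] M [-0.07 -0.02 -0.03] q6 -0.24
tool shift [ 0.0002 -0.0015  0.0015] rot frac [ 0.005  0.002 -0.002]
```

Close enough, so I'll grip.

```bash
python3 -m creep '[{"translation":[0,-0.001,0.001],"rot":[0.005,0,0],"claw":-1},{"translation":[0,0,0],"rot":[0,0,0],"claw":-1},{"translation":[0,0,0],"rot":[0,0,0],"claw":-1},{"translation":[0,0,0],"rot":[0,0,0],"claw":-1},{"translation":[0,0,0],"rot":[0,0,0],"claw":-1}]' 40
python3 -m creep '[{"translation":[0,0,0],"rot":[0,0,0],"claw":-1},{"translation":[0,0,0],"rot":[0,0,0],"claw":-1},{"translation":[0,0,0],"rot":[0,0,0],"claw":-1}]'
python3 -c "
from h import *;go(.508,-.2167,.0475,69)"
```

```text
time_s: 3.27
position: [0.5099, -0.2179, 0.0507]
tcp_rot: [3.138, 0.002, 1.203]
ft_force: [0.3, -0.5, -0.5]
width: 0.0644
time_s: 3.52
position: [0.5101, -0.2181, 0.0511]
tcp_rot: [3.137, 0.002, 1.203]
ft_force: [0.4, 0.3, 0.2]
width: 0.044
t 3.5167 pos [ 0.5101 -0.2181  0.0511] rot [1.7973e+02 1.2000e-01 6.8910e+01] w 0.044 F [0.4 0.3 0.2] M [-0.09 -0.04 -0.  ] q6 -0.24
tool shift [ 0.0005 -0.0025  0.0036] rot frac [ 0.009  0.004 -0.003]
```

```bash
python3 -m creep '[{"translation":[0.0005,-0.002,0.004],"rot":[0.01,0,0],"claw":-1},{"translation":[0,0,0.001],"rot":[0,0,0],"claw":-1},{"translation":[0,0,0.0005],"rot":[0,0,0],"claw":-1},{"translation":[0,0,0.0005],"rot":[0,0,0],"claw":-1},{"translation":[0,0,0.0005],"rot":[0,0,0],"claw":-1}]' 40
python3 -m creep '[{"translation":[0,0,0.0003],"rot":[0,0,0],"claw":-1},{"translation":[0,0,0.0003],"rot":[0,0,0],"claw":-1},{"translation":[0,0,0.0003],"rot":[0,0,0],"claw":-1}]'
python3 -c "
from h import *;go(.508,-.2167,.0475,69)"
```

```text
time_s: 3.93
position: [0.5086, -0.217, 0.045]
tcp_rot: [-3.141, 0.002, 1.203]
ft_force: [-3.4, 1.5, 6.3]
width: 0.022
time_s: 4.18
position: [0.5086, -0.217, 0.045]
tcp_rot: [-3.14, 0.002, 1.203]
ft_force: [-2.2, 0.8, 4.6]
width: 0.0216
t 4.1833 pos [ 0.5086 -0.217   0.045 ] rot [-1.799e+02  1.100e-01  6.890e+01] w 0.0216 F [-2.2  0.8  4.6] M [0.16 0.24 0.01] q6 -0.24
tool shift [ 0.     -0.0006 -0.0025] rot frac [-0.003  0.004 -0.003]
```

```bash
python3 -m creep '[{"translation":[0,0,-0.015],"rot":[0,0,0],"claw":-1},{"translation":[0,0,-0.03],"rot":[0,0,0],"claw":-1},{"translation":[0,0,-0.03],"rot":[0,0,0],"claw":-1},{"translation":[0,0,-0.03],"rot":[0,0,0],"claw":-1},{"translation":[0,0,-0.02],"rot":[0,0,0],"claw":-1}]'
python3 -c "
from h import *;go(.543,.241,.17,69)"
```

```text
time_s: 4.6
position: [0.5037, -0.2132, 0.1639]
tcp_rot: [-3.123, -0.003, 1.202]
ft_force: [-0.3, -0.5, -1.5]
width: 0.022
t 4.6 pos [ 0.5037 -0.2132  0.1639] rot [-1.7891e+02 -1.6000e-01  6.8890e+01] w 0.022 F [-0.3 -0.5 -1.5] M [-0.05 -0.12  0.02] q6 -0.24
tool shift [ 0.4379 -0.127  -0.0024] rot frac [-0.038 -0.006 -0.004]
```

```bash
python3 -m creep '[{"translation":[0.03,-0.009,-0.005],"rot":[-0.03,0,0],"claw":-1},{"translation":[0.037,-0.011,0],"rot":[0,0,0],"claw":-1},{"translation":[0.037,-0.011,0],"rot":[0,0,0],"claw":-1},{"translation":[0.037,-0.011,0],"rot":[0,0,0],"claw":-1},{"translation":[0.037,-0.011,0],"rot":[0,0,0],"claw":-1}]'
python3 -m creep '[{"translation":[0.037,-0.011,0],"rot":[0,0,0],"claw":-1},{"translation":[0.037,-0.011,0],"rot":[0,0,0],"claw":-1},{"translation":[0.037,-0.011,0],"rot":[0,0,0],"claw":-1},{"translation":[0.037,-0.011,0],"rot":[0,0,0],"claw":-1},{"translation":[0.037,-0.011,0],"rot":[0,0,0],"claw":-1}]'
python3 -c "
from h import *;go(.543,.241,.17,69)"
```

```text
time_s: 5.02
position: [0.522, -0.0305, 0.1736]
tcp_rot: [3.132, 0.0, 1.189]
ft_force: [1.5, -0.2, -2.3]
width: 0.0218
time_s: 5.43
position: [0.537, 0.1713, 0.1688]
tcp_rot: [3.134, 0.002, 1.188]
ft_force: [1.1, 0.3, -0.3]
width: 0.0216
t 5.4333 pos [0.537  0.1713 0.1688] rot [1.7958e+02 9.0000e-02 6.8070e+01] w 0.0216 F [ 1.1  0.3 -0.3] M [-0.03 -0.08 -0.02] q6 0.49
tool shift [ 0.0669 -0.0204 -0.0014] rot frac [ 0.015  0.003 -0.032]
```

```bash
python3 -m creep '[{"translation":[0.035,-0.01,0],"rot":[0,0,0],"claw":-1},{"translation":[0.024,-0.008,0],"rot":[0.015,0,-0.03],"claw":-1},{"translation":[0,0,0],"rot":[0,0,0],"claw":-1},{"translation":[0,0,0],"rot":[0,0,0],"claw":-1}]'
python3 - <<'E'
from h import *;go(.543,.241,.17,69)
t=imaging.capture("top");s=imaging.capture("scene")
f=lambda c,u,v:cv2.resize(c["img"][v-30:v+30,u-30:u+30,::-1],(400,400),interpolation=cv2.INTER_CUBIC)
cv2.imwrite("pics/c3.png",np.hstack([f(t,209,214),f(s,370,125)]))
E
```

```text
time_s: 5.77
position: [0.5392, 0.2429, 0.1642]
tcp_rot: [-3.137, 0.003, 1.213]
ft_force: [0.3, -0.3, -1.1]
width: 0.022
t 5.7667 pos [0.5392 0.2429 0.1642] rot [-1.7973e+02  1.4000e-01  6.9520e+01] w 0.022 F [ 0.3 -0.3 -1.1] M [-0.05 -0.04  0.01] q6 0.59
tool shift [-0.0005  0.0042 -0.0059] rot frac [-0.009  0.005  0.018]
```

View pics/c3.png

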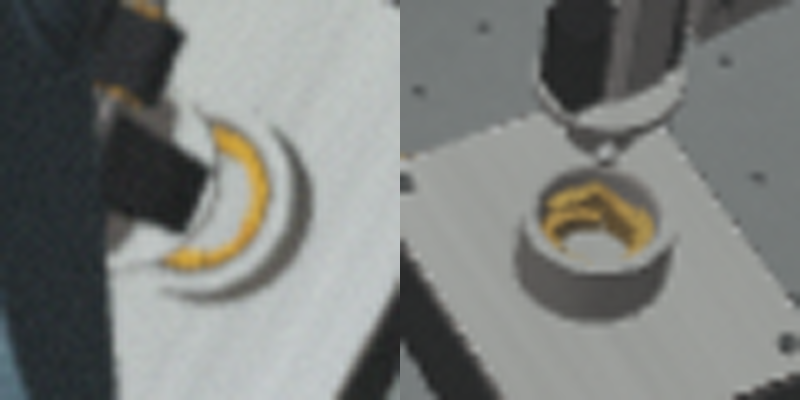

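The plug is over the port. The rim centre reads about scene (369.3,127.0). I'll cross-check the port axis from the housing's top face (z = 0.06), using the first pictures.

Run:
```python
from h import *
for n,u,v in(("top",209,214),("scene",370,140)):
    c=imaging.capture(n);im=cv2.imread(f"pics/{n}0.png")
    g=cv2.cvtColor(im,6)
    print(n,"levels",g[v-5:v+6:5,u-60:u+61:15].tolist())
    for th in(135,145,155):
        m=(g>th).astype(np.uint8);w=np.zeros_like(m);w[v-60:v+60,u-60:u+60]=1;m*=w
        m=cv2.morphologyEx(m,cv2.MORPH_OPEN,np.ones((3,3)))
        k,l,st,ce=cv2.connectedComponentsWithStats(m);k=1+np.argmax(st[1:,4])
        cs,_=cv2.findContours((l==k).astype(np.uint8),0,1);p=cv2.convexHull(cs[0])[:,0]
        W=np.array([onz(c,*q,.06)[:2] for q in p]).astype(np.float32);print(th,st[k],cv2.minAreaRect(W))
    print("proj rim cand",proj(c,(.5427,.2411,.09)),proj(c,(.5457,.2363,.09)))
```

```text
top levels [[121, 123, 125, 177, 177, 103, 174, 43, 120], [120, 125, 171, 174, 173, 81, 180, 122, 123], [121, 127, 172, 173, 173, 104, 176, 122, 122]]
135 [ 166  169   89   94 4241] ((0.5427000522613525, 0.24163444340229034), (0.1261673867702484, 0.165004163980484), 62.9319953918457)
145 [ 167  169   88   94 3861] ((0.542603611946106, 0.24172517657279968), (0.12585987150669098, 0.16442778706550598), 63.023807525634766)
155 [ 167  169   87   93 3728] ((0.5424074530601501, 0.2416374832391739), (0.1247904896736145, 0.1629188060760498), 63.016395568847656)
proj rim cand (np.float64(207.4150112702465), np.float64(212.39877945345145)) (np.float64(209.8223644635471), np.float64(210.9532184885013))
scene levels [[121, 124, 43, 154, 150, 155, 119, 120, 120], [121, 124, 42, 159, 73, 157, 113, 120, 120], [122, 123, 48, 156, 155, 157, 153, 120, 120]]
135 [ 336  109   67   55 1767] ((0.5442043542861938, 0.24070191383361816), (0.1250815987586975, 0.16600774228572845), 63.09409713745117)
145 [ 336  109   64   53 1620] ((0.5444984436035156, 0.24013029038906097), (0.12415948510169983, 0.16465246677398682), 63.09590530395508)
155 [338 110  39  44 526] ((0.5000095963478088, 0.23432770371437073), (0.08743391931056976, 0.15508109331130981), 15.211163520812988)
proj rim cand (np.float64(368.987319321098), np.float64(125.96510495622256)) (np.float64(368.8864284652681), np.float64(127.6013730893788))
```

The two views agree: port axis at about (0.5433, 0.2412), and face size 125 x 165 mm against 130 x 170. The target TCP is (0.5434, 0.2408). I'll align, then descend.

```bash
python3 -m creep '[{"translation":[-0.0005,0.0045,0.012],"rot":[-0.009,0.005,0.018],"claw":-1},{"translation":[0,0,0.008],"rot":[0,0,0],"claw":-1},{"translation":[0,0,0],"rot":[0,0,0],"claw":-1}]'
python3 -c "
from h import *;go(.5434,.2408,.127,69)"
```

```text
time_s: 6.22
position: [0.545, 0.2353, 0.1452]
tcp_rot: [3.139, -0.001, 1.195]
ft_force: [-0.4, -0.2, -1.5]
width: 0.0217
t 6.2167 pos [0.545  0.2353 0.1452] rot [ 1.7985e+02 -8.0000e-02  6.8470e+01] w 0.0217 F [-0.4 -0.2 -1.5] M [-0.06 -0.02 -0.01] q6 0.59
tool shift [ 0.0045 -0.0035  0.0182] rot frac [ 0.005 -0.003 -0.018]
```

```bash
python3 -m creep '[{"translation":[0.0045,-0.0035,0.008],"rot":[0.005,-0.003,-0.018],"claw":-1},{"translation":[0,0,0.005],"rot":[0,0,0],"claw":-1},{"translation":[0,0,0],"rot":[0,0,0],"claw":-1}]'
python3 -c "
from h import *;go(.5434,.2408,.127,69)"
```

```text
time_s: 6.47
position: [0.5435, 0.2395, 0.1314]
tcp_rot: [-3.141, 0.0, 1.202]
ft_force: [-0.0, 0.6, -1.9]
width: 0.0221
t 6.4667 pos [0.5435 0.2395 0.1314] rot [-1.7999e+02  2.0000e-02  6.8890e+01] w 0.0221 F [-0.   0.6 -1.9] M [-0.04 -0.04 -0.01] q6 0.59
tool shift [ 0.0012 -0.0005  0.0044] rot frac [-0.     0.001 -0.004]
```

```bash
python3 -m creep '[{"translation":[0.0012,-0.0005,0.005],"rot":[0,0,0],"claw":-1},{"translation":[0,0,0.004],"rot":[0,0,0],"claw":-1},{"translation":[0,0,0],"rot":[0,0,0],"claw":-1}]'
python3 -c "
from h import *;go(.5434,.2408,.1114,69)"
```

```text
time_s: 6.72
position: [0.5434, 0.2411, 0.1217]
tcp_rot: [-3.142, 0.0, 1.203]
ft_force: [1.0, -1.4, -1.3]
width: 0.0217
t 6.7167 pos [0.5434 0.2411 0.1217] rot [-1.800e+02  1.000e-02  6.891e+01] w 0.0217 F [ 1.  -1.4 -1.3] M [-0.05 -0.07  0.03] q6 0.6
tool shift [-0.0003  0.0001  0.0103] rot frac [-0.     0.    -0.003]
```

```bash
python3 -m creep '[{"translation":[0,0,0.005],"rot":[0,0,0],"claw":-1},{"translation":[0,0,0.001],"rot":[0,0,0],"claw":-1},{"translation":[0,0,0],"rot":[0,0,0],"claw":-1}]'
python3 -c "
from h import *;go(.5434,.2408,.1114,69)"
python3 -m creep '[{"translation":[0,0,0.002],"rot":[0,0,0],"claw":-1},{"translation":[0,0,0.001],"rot":[0,0,0],"claw":-1},{"translation":[0,0,0.001],"rot":[0,0,0],"claw":-1}]'
python3 -c "
from h import *;go(.5434,.2408,.1114,69)"
```

```text
time_s: 6.97
position: [0.5435, 0.2414, 0.1152]
tcp_rot: [3.141, 0.0, 1.203]
ft_force: [0.9, -0.5, -1.7]
width: 0.0222
t 6.9667 pos [0.5435 0.2414 0.1152] rot [179.99   0.    68.93] w 0.0222 F [ 0.9 -0.5 -1.7] M [-0.04 -0.07  0.03] q6 0.6
tool shift [-0.0006  0.0001  0.0038] rot frac [ 0.     0.    -0.002]
time_s: 7.22
position: [0.5438, 0.2415, 0.1113]
tcp_rot: [3.141, -0.0, 1.203]
ft_force: [0.4, -0.5, 0.6]
width: 0.0217
t 7.2167 pos [0.5438 0.2415 0.1113] rot [ 1.7995e+02 -3.0000e-02  6.8940e+01] w 0.0217 F [ 0.4 -0.5  0.6] M [-0.06 -0.03  0.03] q6 0.6
tool shift [-0.0008 -0.0001 -0.0001] rot frac [ 0.002 -0.001 -0.002]
```

```bash
python3 -m creep '[{"translation":[-0.0006,0,0.001],"rot":[0,0,0],"claw":-1},{"translation":[0,0,0.001],"rot":[0,0,0],"claw":-1}]'
python3 -c "
from h import *;go(.5434,.2408,.1114,69)"
```

```text
time_s: 7.38
position: [0.5443, 0.2415, 0.111]
tcp_rot: [3.14, -0.002, 1.203]
ft_force: [-1.4, -0.8, 5.0]
width: 0.0216
t 7.3833 pos [0.5443 0.2415 0.111 ] rot [ 1.799e+02 -1.200e-01  6.894e+01] w 0.0216 F [-1.4 -0.8  5. ] M [-0.18  0.43  0.02] q6 0.59
tool shift [-0.001  -0.0006 -0.0004] rot frac [ 0.004 -0.004 -0.002]
```

Contact is on the ridge level, origin about 12 mm above the rim at 6 N. Now I'll turn backward in roughly 10° steps with a light downward bias.

```bash
python3 -m creep '[{"translation":[-0.001,-0.0005,0.0008],"rot":[0,0,-0.07],"claw":-1},{"translation":[0,0,0.0008],"rot":[0,0,-0.07],"claw":-1},{"translation":[0,0,0.0008],"rot":[0,0,-0.07],"claw":-1},{"translation":[0,0,0.0008],"rot":[0,0,-0.07],"claw":-1},{"translation":[0,0,0.0008],"rot":[0,0,-0.07],"claw":-1}]'
python3 -c "
from h import *;go(.5434,.2408,.1114,69)"
```

```text
time_s: 7.8
position: [0.5462, 0.241, 0.1106]
tcp_rot: [3.133, -0.004, 1.386]
ft_force: [-2.7, 1.0, -0.0]
width: 0.0217
t 7.8 pos [0.5462 0.241  0.1106] rot [179.5   -0.22  79.39] w 0.0217 F [-2.7  1.  -0. ] M [ 0.09  0.45 -0.01] q6 0.41
tool shift [-0.0007 -0.0028 -0.0009] rot frac [ 0.017 -0.009  0.363]
```

```bash
python3 -m creep '[{"translation":[-0.0005,-0.0025,0.0005],"rot":[0.017,-0.009,-0.07],"claw":-1},{"translation":[0,0,0.001],"rot":[0,0,-0.07],"claw":-1},{"translation":[0,0,0.001],"rot":[0,0,-0.07],"claw":-1},{"translation":[0,0,0.001],"rot":[0,0,-0.07],"claw":-1}]'
python3 -c "
from h import *;go(.5434,.2408,.1114,69)"
```

```text
time_s: 8.13
position: [0.5439, 0.2405, 0.1066]
tcp_rot: [3.14, 0.002, 1.533]
ft_force: [0.6, 0.2, -1.6]
width: 0.0219
t 8.1333 pos [0.5439 0.2405 0.1066] rot [1.7993e+02 9.0000e-02 8.7830e+01] w 0.0219 F [ 0.6  0.2 -1.6] M [-0.02 -0.05  0.05] q6 0.27
tool shift [ 0.0003 -0.0005 -0.0048] rot frac [0.003 0.003 0.657]
```

It dropped: z fell 4 mm with no load. I'll feel for the seat without turning.

```bash
python3 -m creep '[{"translation":[0,-0.0005,0.0015],"rot":[0,0,0],"claw":-1},{"translation":[0,0,0.0015],"rot":[0,0,0],"claw":-1}]'
python3 -c "
from h import *;go(.5434,.2408,.0964,69)"
```

```text
time_s: 8.3
position: [0.5446, 0.2407, 0.1056]
tcp_rot: [3.138, 0.001, 1.533]
ft_force: [-3.1, 0.2, 11.6]
width: 0.0217
t 8.3 pos [0.5446 0.2407 0.1056] rot [1.7979e+02 6.0000e-02 8.7810e+01] w 0.0217 F [-3.1  0.2 11.6] M [-0.1   0.89 -0.04] q6 0.27
tool shift [ 0.     -0.0012  0.0092] rot frac [0.007 0.001 0.657]
```

Seated in an opening at about 6.6 mm with 11 N support. Now I'll drive forward, letting z follow the pitch (about 0.09 mm/°).

```bash
python3 -m creep '[{"translation":[0,-0.001,-0.0005],"rot":[0.007,0,0.12],"claw":-1},{"translation":[0,0,0.0003],"rot":[0,0,0.12],"claw":-1},{"translation":[0,0,0.0003],"rot":[0,0,0.12],"claw":-1},{"translation":[0,0,0.0003],"rot":[0,0,0.12],"claw":-1}]'
python3 -c "
from h import *;go(.5434,.2408,.099,69)"
```

```text
time_s: 8.63
position: [0.5441, 0.2407, 0.1055]
tcp_rot: [3.139, 0.0, 1.279]
ft_force: [-0.7, -0.3, -1.9]
width: 0.0218
t 8.6333 pos [0.5441 0.2407 0.1055] rot [1.7988e+02 2.0000e-02 7.3270e+01] w 0.0218 F [-0.7 -0.3 -1.9] M [0.01 0.02 0.05] q6 0.52
tool shift [-0.0001 -0.0008  0.0065] rot frac [0.004 0.    0.149]
```

```bash
python3 -m creep '[{"translation":[0,-0.0008,0.0008],"rot":[0.004,0,0.12],"claw":-1},{"translation":[0,0,0.0006],"rot":[0,0,0.12],"claw":-1},{"translation":[0,0,0.0006],"rot":[0,0,0.12],"claw":-1}]'
python3 -c "
from h import *;go(.5434,.2408,.099,69)"
```

```text
time_s: 8.88
position: [0.5436, 0.2408, 0.1034]
tcp_rot: [3.141, -0.0, 1.086]
ft_force: [-0.9, -0.2, 2.4]
width: 0.0215
t 8.8833 pos [0.5436 0.2408 0.1034] rot [ 1.7994e+02 -1.0000e-02  6.2240e+01] w 0.0215 F [-0.9 -0.2  2.4] M [-0.05  0.06 -0.07] q6 0.71
tool shift [-0.0001 -0.0002  0.0044] rot frac [ 0.002 -0.    -0.236]
```

```bash
python3 -m creep '[{"translation":[0,0,0.0004],"rot":[0,0,0.12],"claw":-1},{"translation":[0,0,0.0004],"rot":[0,0,0.12],"claw":-1},{"translation":[0,0,0.0004],"rot":[0,0,0.12],"claw":-1},{"translation":[0,0,0.0004],"rot":[0,0,0.12],"claw":-1}]'
python3 -c "
from h import *;go(.5434,.2408,.099,69)"
python3 -m creep '[{"translation":[0,0,0.0004],"rot":[0,0,0.12],"claw":-1},{"translation":[0,0,0.0004],"rot":[0,0,0.12],"claw":-1},{"translation":[0,0,0.0004],"rot":[0,0,0.12],"claw":-1},{"translation":[0,0,0.0004],"rot":[0,0,0.12],"claw":-1}]'
python3 -c "
from h import *;go(.5434,.2408,.099,69)"
```

```text
time_s: 9.22
position: [0.5446, 0.2408, 0.1024]
tcp_rot: [3.139, -0.003, 0.83]
ft_force: [-0.4, 0.2, 0.3]
width: 0.0223
t 9.2167 pos [0.5446 0.2408 0.1024] rot [ 1.7983e+02 -1.5000e-01  4.7550e+01] w 0.0223 F [-0.4  0.2  0.3] M [ 0.01 -0.01 -0.03] q6 0.97
tool shift [-0.0008 -0.0009  0.0034] rot frac [ 0.007 -0.004 -0.749]
time_s: 9.55
position: [0.5445, 0.2412, 0.1011]
tcp_rot: [3.14, -0.004, 0.574]
ft_force: [-1.9, 0.4, 0.7]
width: 0.0218
t 9.55 pos [0.5445 0.2412 0.1011] rot [179.91  -0.2   32.86] w 0.0218 F [-1.9  0.4  0.7] M [0.07 0.22 0.03] q6 1.22
tool shift [-0.0011 -0.0002  0.0021] rot frac [ 0.005 -0.006 -1.262]
```

Running freely on the pitch. About 2 mm (roughly 23°) remains.

```bash
python3 -m creep '[{"translation":[-0.001,0,0.0005],"rot":[0.005,-0.006,0.12],"claw":-1},{"translation":[0,0,0.0004],"rot":[0,0,0.12],"claw":-1},{"translation":[0,0,0.0004],"rot":[0,0,0.12],"claw":-1},{"translation":[0,0,0.0004],"rot":[0,0,0.12],"claw":-1}]'
python3 -c "
from h import *;go(.5434,.2408,.099,69)"
python3 -m creep '[{"translation":[0,0,0.0004],"rot":[0,0,0.12],"claw":-1},{"translation":[0,0,0.0004],"rot":[0,0,0.10],"claw":-1}]'
python3 -c "
from h import *;go(.5434,.2408,.099,69)"
```

```text
time_s: 9.88
position: [0.544, 0.241, 0.0998]
tcp_rot: [-3.14, -0.002, 0.317]
ft_force: [-1.1, 1.0, 1.1]
width: 0.0218
t 9.8833 pos [0.544  0.241  0.0998] rot [-1.7991e+02 -1.2000e-01  1.8180e+01] w 0.0218 F [-1.1  1.   1.1] M [0.15 0.24 0.02] q6 1.48
tool shift [-0.0007  0.      0.0008] rot frac [-1.000e-03 -5.000e-03 -1.774e+00]
time_s: 10.05
position: [0.5439, 0.2414, 0.0992]
tcp_rot: [-3.139, -0.002, 0.199]
ft_force: [-1.2, 0.7, 0.8]
width: 0.0218
t 10.05 pos [0.5439 0.2414 0.0992] rot [-1.7985e+02 -1.0000e-01  1.1410e+01] w 0.0218 F [-1.2  0.7  0.8] M [0.05 0.22 0.01] q6 1.6
tool shift [-0.0006  0.0005  0.0002] rot frac [-0.003 -0.006 -2.01 ]
```

```bash
for i in 1; do python3 -m creep '[{"translation":[0,0,0.0003],"rot":[0,0,0.08],"claw":-1},{"translation":[0,0,0.0003],"rot":[0,0,0.08],"claw":-1}]'; done
python3 -c "
from h import *;go(.5434,.2408,.099,69)"
python3 -m creep '[{"translation":[0,0,0.0003],"rot":[0,0,0.08],"claw":-1},{"translation":[0,0,0.0003],"rot":[0,0,0.08],"claw":-1}]'
python3 -c "
from h import *;go(.5434,.2408,.099,69)"
```

```text
time_s: 10.22
position: [0.544, 0.2417, 0.0991]
tcp_rot: [-3.139, -0.002, 0.113]
ft_force: [-0.9, 2.0, 0.9]
width: 0.0216
t 10.2167 pos [0.544  0.2417 0.0991] rot [-1.7982e+02 -1.1000e-01  6.4900e+00] w 0.0216 F [-0.9  2.   0.9] M [0.26 0.34 0.13] q6 1.68
tool shift [-0.0007  0.0009  0.0001] rot frac [-0.003 -0.007 -2.182]
time_s: 10.38
position: [0.5437, 0.2421, 0.0991]
tcp_rot: [-3.138, -0.001, 0.03]
ft_force: [-2.2, 2.3, 0.8]
width: 0.0219
t 10.3833 pos [0.5437 0.2421 0.0991] rot [-1.7982e+02 -6.0000e-02  1.7200e+00] w 0.0219 F [-2.2  2.3  0.8] M [0.02 0.58 0.84] q6 1.77
tool shift [-0.0003  0.0013  0.0001] rot frac [-0.004 -0.005 -2.349]
```

The flange is home: z stopped at 0.0991 and torque rose to 0.84 N m. I'll release.

```bash
python3 -m creep '[{"translation":[0,0,0],"rot":[0,0,-0.01],"claw":1},{"translation":[0,0,0],"rot":[0,0,0],"claw":1},{"translation":[0,0,0],"rot":[0,0,0],"claw":1},{"translation":[0,0,0],"rot":[0,0,0],"claw":1},{"translation":[0,0,0],"rot":[0,0,0],"claw":1}]'
python3 -c "
from h import *;go(.5434,.2408,.099,0)"
```

```text
time_s: 10.8
position: [0.5447, 0.2422, 0.0997]
tcp_rot: [-3.138, -0.004, 0.035]
ft_force: [1.0, 0.6, -0.3]
width: 0.0514
t 10.8 pos [0.5447 0.2422 0.0997] rot [-179.81   -0.24    2.  ] w 0.0514 F [ 1.   0.6 -0.3] M [0.   0.   0.01] q6 1.76
tool shift [-0.0014  0.0013  0.0007] rot frac [-0.007 -0.008  0.07 ]
```

```bash
python3 -m creep '[{"translation":[0,0,-0.015],"rot":[0,0,0],"claw":1},{"translation":[0,0,-0.03],"rot":[0,0,0],"claw":1},{"translation":[0,0,-0.035],"rot":[0,0,0],"claw":1},{"translation":[0,0,-0.035],"rot":[0,0,0],"claw":1},{"translation":[0,0,-0.02],"rot":[0,0,0],"claw":1}]'
python3 -m creep '[{"translation":[0,0.035,0],"rot":[0,0,0],"claw":1},{"translation":[0,0.04,0],"rot":[0,0,0],"claw":1},{"translation":[0,0.04,0],"rot":[0,0,0],"claw":1},{"translation":[0,0.04,0],"rot":[0,0,0],"claw":1},{"translation":[0,0.02,0],"rot":[0,0,0],"claw":1}]'
python3 - <<'E'
from h import *;go(.54,.05,.2,0)
t=imaging.capture("top");s=imaging.capture("scene")
f=lambda c,u,v:cv2.resize(c["img"][v-30:v+30,u-30:u+30,::-1],(400,400),interpolation=cv2.INTER_CUBIC)
cv2.imwrite("pics/c4.png",np.hstack([f(t,209,214),f(s,370,125)]))
print("expected dot at z=.133:",proj(t,(.5433,.2412,.133)),proj(s,(.5433,.2412,.133)))
E
```

```text
time_s: 11.22
position: [0.54, 0.2401, 0.2316]
tcp_rot: [-3.142, 0.012, 0.035]
ft_force: [1.1, 0.6, -1.0]
width: 0.0851
time_s: 11.63
position: [0.5509, 0.0641, 0.2416]
tcp_rot: [-3.14, -0.007, 0.046]
ft_force: [0.1, 0.2, 0.5]
width: 0.0944
t 11.6333 pos [0.5509 0.0641 0.2416] rot [-179.9    -0.41    2.64] w 0.0944 F [0.1 0.2 0.5] M [0.1  0.03 0.03] q6 1.43
tool shift [-0.0118  0.0136  0.0415] rot frac [-0.004 -0.014  0.092]
expected dot at z=.133: (np.float64(201.85903616256746), np.float64(208.869782455882)) (np.float64(370.90453244567084), np.float64(114.44476805217921))
```

View pics/c4.png

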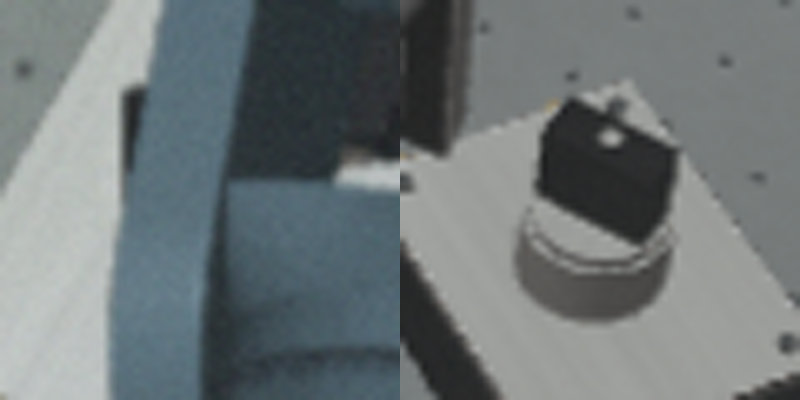

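The plug sits upright and flush in the boss. The axis dot is at scene (371.1,115.3) against (370.9,114.4) expected, the same bias of about 1 px that the bare rim showed. The gripper is clear, so I'll hand in.

```bash
python3 -m creep '[{"translation":[0,0,0],"rot":[0,0,0],"claw":1},{"translation":[0,0,0],"rot":[0,0,0],"claw":1}]'
python3 -c "
from h import *;print(ticket.finish_job())"
```

```text
time_s: 11.9
position: [0.5511, 0.0647, 0.2414]
tcp_rot: [-3.138, -0.007, 0.042]
ft_force: [-0.0, -0.8, 0.5]
width: 0.0943
the job is handed in; nothing more can be done
None
```

The plug is screwed into the port and let go, and I handed the job in at about 12 s; no verdict was reported.

- **Threading:** I gripped the plug across its bar and set it on the ridge in the mouth. Turning it back about 19° brought the thread-start drop. I then drove it clockwise about 86° until it stopped going down (TCP z 0.0991 m, about 0.1 mm from the expected home height). The torque then rose to about 0.84 N m.
- **Forces:** The highest wrist force I read was about 12 N, though I only read it at the end of each move.
- **Last picture (scene view):** The plug is upright and flush on the rim, and the gripper is clear. Its axis dot is 0.9 px from where it should be, about the same offset the empty rim showed.
- **Not checked:** The top camera's view of the port was blocked by the arm. The seat therefore rests on one view plus the height and torque readings. I also did not re-measure the bystanders, but the arm's path kept well away from them.

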